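Load the drying stand with rinsed filter bowls and swing it to the blower

ROBOT

A 6-joint arm with a two-finger parallel gripper is mounted at the origin on the work surface. World frame = base frame: x ahead of the robot, y to its left, z up, the work surface at z = 0. Lengths are in mm, angles in rad, forces in N, time in s.
With the tool pointing down it reaches from about 300 to 775 mm from the base axis. Payload 14.6 kg.
Tool frame: the origin (TCP) lies on the centre line of the jaws, within the pads' length; the fingertips stand 19 mm ahead of it and the grasp point (between the pads) is the TCP (bot.tip_reach is the distance from the TCP to the fingertips, in mm); z points along the fingers, y is the line along which they close (so a half turn about z gives the same grasp; the last joint's range is limited). The gripper opens to 85 mm and grips with 20 to 120 N. Pads are 22 mm wide; open, the fingers measure 114 mm over their backs; the gripper's body (76 mm by 85 mm) begins 54 mm behind the grasp point. The pads swing forward as they close: fully open they stand 13 mm farther back than shut.
Start: joints at [1.045, 0.3, 1.521, -0, 1.321, -0.067], TCP at [243.576, 493.113, 221.081] pointing down, gripper open.
Joint ranges: [-3.03, 3.03], [-0.79, 2.21], [0.23, 2.52], [-1.04, 4.18], [0, 3.07], [-2.55, 2.55]. Speed limits (rad/s): [2.22, 2.22, 2.57, 3.14, 3.14, 3.14].

INTERFACE

Orientations are given as a unit quaternion [w, x, y, z].
In Python, from rig import bot gives the robot as it stands. Calls block until the motion is done:
- bot.move_to(position, orientation): joint-space move of the TCP to a pose.
- bot.servo_line(position, attitude=None, speed=150, until_force=None): straight line of the TCP; attitude=None keeps the orientation; speed is the mean speed in mm/s. With until_force (N) it stops when the force on the tool has changed by that much, and returns True; else False.
- bot.move_joints(angles): joint-space move.
- bot.move_gripper(opening, grip_force=None): finger opening in mm; grip_force is the grip in N (None keeps the last); returns when the fingers have stopped.
- bot.dwell(seconds).
- bot.ik(position, orientation): joint angles nearest the present ones, or None.
- bot.read_state(): the state.
- bot.read_camera(name): name is "side" or "top" or "wrist"; returns a dict with "image" (400x640x3 uint8, blue, green, red), "depth" (400x640 float32, mm along the optical axis (not along the pixel's ray), 0 where there is no reading), "fovy" (degrees; the focal length in pixels is half the picture's height over the tangent of half this angle, whatever the lens; pixels are square), "cx", "cy" (the principal point, pixels), "eye" and "attitude" of the camera in the world; the wrist camera has in their place "mount" (4x4, takes a point from camera to tool coordinates, whose origin is the TCP and whose axes are the flange's). Camera axes: x right, y down, z forward; pixel columns grow to the right and rows downward; lengths in mm; the calibration is good to about 2 mm. A picture is of the moment at which its call begins: read the wrist's pose just before it.
A pose or a line that the arm cannot do raises bot.MotionError and nothing moves.
- bot.finish_job(): hands the job in; it is judged then, once.
The state is a dict: "clock": time; "joint_positions": joint angles; "qvel": joint speeds; "effort": joint torques, N m; "ee_pos": TCP position; "tool_rot": TCP orientation; "ft_force": force on the tool from outside, world axes, zero at the start; "moment": the same for the moment, N m; "grip_width": finger opening in mm; "grip_force": force on a finger pad.
Only numpy, scipy, OpenCV 4.12 (cv2) and the standard library are available. Lean on these libraries where they do the work, as an engineer would, in place of code of your own. Each camera call takes 0.05 s, during which the arm holds its last target. There are 200 camera calls.

TASK

Put every rinsed filter bowl upside down, fully down, on a drying peg of the swivel stand while the stand is still locked in its loading position, one bowl to a peg. Then pull the red spring plunger up and twist it clockwise so that it stays out, swing the deck anticlockwise (seen from above) a quarter turn to its stop so that the bowls face the red blower, and twist the plunger back so that it drops in and locks the deck there. Leave the other things on the bench alone.

Things in the scene. Friction and masses are not known exactly. Their poses are not given: they have to be found in the camera images.
- bowl1_mid (a point): Air-filter bowl lying on its side: square aluminium vessel 85 mm long, 40 x 40 mm outside, bore 30 x 30 mm and 77 mm deep, blue closed end with a 5 mm brass boss; about 160 g. The point is its centre (42.5 mm from either end, on its axis). x runs along it from the blue end out through the open mouth; y, z are square to its flat sides. Two or three bowls are there in a run; an absent one reads None.
- bowl2_mid (a point): Air-filter bowl lying on its side: square aluminium vessel 85 mm long, 40 x 40 mm outside, bore 30 x 30 mm and 77 mm deep, blue closed end with a 5 mm brass boss; about 160 g. The point is its centre (42.5 mm from either end, on its axis). x runs along it from the blue end out through the open mouth; y, z are square to its flat sides. Two or three bowls are there in a run; an absent one reads None.
- bowl3_mid (a point): Air-filter bowl lying on its side: square aluminium vessel 85 mm long, 40 x 40 mm outside, bore 30 x 30 mm and 77 mm deep, blue closed end with a 5 mm brass boss; about 160 g. The point is its centre (42.5 mm from either end, on its axis). x runs along it from the blue end out through the open mouth; y, z are square to its flat sides. Two or three bowls are there in a run; an absent one reads None.
- peg1_seat (a point): Drying peg on the deck: the point where a bowl's centre is when the bowl is fully down on it, mouth down: on the peg's axis, 42.5 mm above the 6 mm steel cross at its foot on which the rim rests, 48.5 mm above the deck. The white peg is 22 mm thick, round-topped, and ends 19.5 mm above this point. Any rotation of a bowl about the peg is fine. Turns with the deck; z is up.
- peg2_seat (a point): Drying peg on the deck: the point where a bowl's centre is when the bowl is fully down on it, mouth down: on the peg's axis, 42.5 mm above the 6 mm steel cross at its foot on which the rim rests, 48.5 mm above the deck. The white peg is 22 mm thick, round-topped, and ends 19.5 mm above this point. Any rotation of a bowl about the peg is fine. Turns with the deck; z is up.
- peg3_seat (a point): Drying peg on the deck: the point where a bowl's centre is when the bowl is fully down on it, mouth down: on the peg's axis, 42.5 mm above the 6 mm steel cross at its foot on which the rim rests, 48.5 mm above the deck. The white peg is 22 mm thick, round-topped, and ends 19.5 mm above this point. Any rotation of a bowl about the peg is fine. Turns with the deck; z is up.
- deck_centre (a point): Centre of the blue turning deck, 280 mm across, top face 42 mm above the bench. x points to the red plunger (away from the robot at the start), z up. Pegs stand 100 mm out at 110, 180 and 250 degrees anticlockwise from x. A red blower (150 x 85 mm, 187 mm high with its handle), fixed, stands to the right of the deck seen from the robot, its face 182 mm from the centre.
- turret (a joint): Turn of the deck in rad, anticlockwise seen from above: 0 is the loading position, 1.571 the drying position, with stops 0.012 rad beyond either. Stiff (0.25 N m of friction): it stays where it is left. While the plunger is in, it is locked at 0 or at 1.571.
- swing_post (a point): Yellow upright post on the deck, 18 mm in diameter, 72 mm high, for swinging the deck by hand: 110 mm from the deck's centre, 55 degrees anticlockwise from the plunger. The point is on its axis, 17 mm below its top and 55 mm above the deck. It may be gripped from above or pushed.
- tbar (a point): Red T-bar on top of the plunger: 46 mm long, 12 mm thick, 20 mm high; the point is its centre, 62 mm above the deck with the plunger in, 100 mm from the deck's centre. Its x axis runs along the bar's length, z up, so the 12 mm are gripped along y. The bar's underside is 23 mm above a grey housing (30 x 29 mm). It moves with the plunger and turns with the deck.
- plunger (a joint): Lift of the spring plunger in m: 0 is fully in (pin 8 mm deep in its hole), 0.016 the most. Pulled straight up by the T-bar against a 6 to 9 N spring. Lift at least 0.012 before twisting; twisted, it stays out by itself at about 0.010. Twisted back over an index hole it drops to 0 by itself; off a hole it rests at about 0.008 and drops in when the deck comes to the hole.
- plunger_bar (a joint): Twist of the T-bar against the deck in rad, clockwise seen from above: 0 is in line with its slot (the plunger can go in), 1.25 is the stop. From about 0.6 on, it stays held out when let go; it cannot be twisted before it is lifted.
- tape_roll: Bystander: roll of black tape, 90 mm across, 24 mm high, on the left; origin at the centre of its underside.
- screwdriver: Bystander: screwdriver lying at the far left of the work area; origin at the centre of its underside.
- spray_can: Bystander: upright spray can, 60 mm across, 170 mm high; origin at the centre of its foot.
- paste_jar: Bystander: jar with a red cap, 66 mm across, 70 mm high; origin at the centre of its foot.
- wrench: Bystander: spanner lying on the left; origin at the centre of its underside.
- brush: Bystander: brush lying beyond the stand; origin at the centre of its underside.
- hammer: Bystander: hammer lying to the right of the robot; origin at the centre of its underside.
Not all that is in view belongs to the job. What is shaped like the part that bears bowl3_mid but purple is not meant. What is shaped like the part that bears bowl2_mid but black is not meant.

How it is judged (in metres and radians):
On the way, in this order (a step that is already met when the one before it is completed fails the run):
1. every bowl is fully down, upside down, on a peg, with the deck locked in its loading position ((distance between bowl1_mid and peg1_seat below 0.011 m or distance between bowl1_mid and peg2_seat below 0.011 m or distance between bowl1_mid and peg3_seat below 0.011 m) and angle between each of bowl1_mid, bowl2_mid, bowl3_mid's own x axis and vertical above 2.97 rad and (distance between bowl2_mid and peg1_seat below 0.011 m or distance between bowl2_mid and peg2_seat below 0.011 m or distance between bowl2_mid and peg3_seat below 0.011 m) and (distance between bowl3_mid and peg1_seat below 0.011 m or distance between bowl3_mid and peg2_seat below 0.011 m or distance between bowl3_mid and peg3_seat below 0.011 m) and value of joint turret below 0.06 rad and value of joint plunger below 0.004 m), for 0.3 s.
2. the plunger is out and twisted, the deck still in its loading position (value of joint plunger above 0.0075 m and value of joint plunger_bar above 0.6 rad and value of joint turret below 0.1 rad), for 0.2 s.
3. the deck is swung to its drying position (value of joint turret above 1.5 rad), for 0.2 s.
At the end, for the whole second after the job is handed in: The deck is at its drying position (turn above 1.53 rad), the plunger is in (lift under 3 mm, twist under 0.3 rad), and every bowl stands mouth down on a peg, its centre within 11 mm of the seat point and its axis within 10 degrees of vertical ((distance between bowl1_mid and peg1_seat below 0.011 m or distance between bowl1_mid and peg2_seat below 0.011 m or distance between bowl1_mid and peg3_seat below 0.011 m) and angle between each of bowl1_mid, bowl2_mid, bowl3_mid's own x axis and vertical above 2.97 rad and (distance between bowl2_mid and peg1_seat below 0.011 m or distance between bowl2_mid and peg2_seat below 0.011 m or distance between bowl2_mid and peg3_seat below 0.011 m) and (distance between bowl3_mid and peg1_seat below 0.011 m or distance between bowl3_mid and peg2_seat below 0.011 m or distance between bowl3_mid and peg3_seat below 0.011 m) and value of joint turret above 1.53 rad and value of joint plunger below 0.003 m and value of joint plunger_bar below 0.3 rad); the robot touches nothing.
It fails at once if one of the other things on the bench is pushed more than 40 mm from its place (distance of any of tape_roll, screwdriver, spray_can, paste_jar, wrench, brush, hammer from where it was at the start of the episode above 0.04 m).
Of bowl1, bowl2, bowl3 only 2 to 3 are there at a start; the rules pass over those that are not, and their reading is None.
At some moment in a run one of bowl1, bowl2, bowl3 may be knocked a few centimetres aside while the robot is not near it.
It also fails if it takes over 208 s, if anything falls off the work surface, if the arm or the gripper's body presses on something with over 40 N, if the wrist force passes 120 N, or if a joint passes its speed limit or range.

## Working session

There is one attempt and no reset: what is moved stays moved. The work goes in short steps, each a Python script; the robot and the scene stay as the last script left them, time stands still between calls to the robot, and variables do not carry over. Pictures are saved under pics/ and viewed, at most 14 in all, crops included, and the job is handed in when it is done.

```bash
ls; mkdir -p pics; python3 - <<'E'
from rig import bot
import cv2,numpy as np,pickle
s=bot.read_state();print(s)
for n in("top","side"):
    c=bot.read_camera(n);pickle.dump(c,open(n+".pkl","wb"));cv2.imwrite(f"pics/{n}0.png",c["image"]);print(n,c["fovy"],c["cx"],c["cy"],c["eye"],c["attitude"])
print(bot.read_camera("wrist")["mount"])
E
```

```text
pics
{'clock': 0.0, 'joint_positions': array([ 1.04539031e+00,  3.00523869e-01,  1.52162182e+00,  3.38433552e-05,
        1.32069315e+00, -6.65877650e-02]), 'qvel': array([-1.45063400e-05, -8.34134046e-04,  8.32150676e-04,  6.72684084e-04,
       -6.79377215e-04, -7.98021851e-04]), 'effort': array([-8.40554603e-04, -5.43508387e+01, -3.61787510e+01, -7.86180090e-05,
        4.08969514e-03,  7.46665296e-05]), 'ee_pos': array([243.44761906, 492.897628  , 220.47514258]), 'tool_rot': array([-1.97432054e-04,  2.27406216e-01,  9.73799787e-01, -5.91214736e-04]), 'ft_force': array([-0.4077344 , -0.23770166,  0.87631099]), 'moment': array([-0.00156768,  0.0068413 ,  0.03368934]), 'grip_force': 0.0, 'grip_width': 85.34836052784314}
top 45.04399600245513 322.6260252195218 205.56295562222252 [ 380.68348845   66.04140481 1673.74349705] [ 0.04124509 -0.69699564  0.71512605 -0.03302507]
side 44.01088894823741 308.81867695562164 192.32934431219505 [ 108.41135167 -678.61125564 1094.17307471] [-0.337907    0.90480145 -0.24071845  0.09595738]
[[-5.31041055e-04 -9.62270971e-01 -2.72092440e-01  6.86347638e+01]
 [ 9.99999593e-01 -7.09579047e-04  5.57775439e-04 -2.52733525e-01]
 [-7.29802207e-04 -2.72092033e-01  9.62270956e-01 -1.52670202e+02]
 [ 0.00000000e+00  0.00000000e+00  0.00000000e+00  1.00000000e+00]]
```

View pics/top0.png

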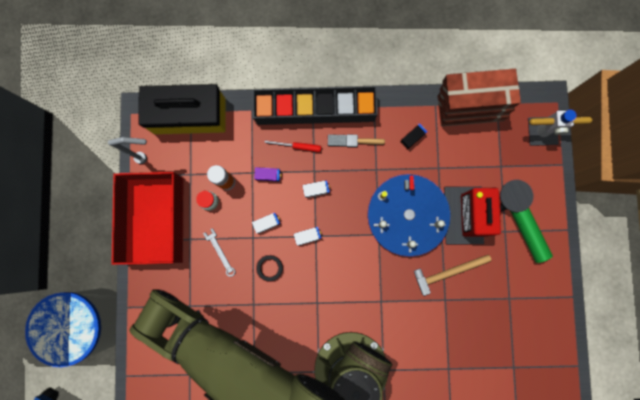

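View pics/side0.png

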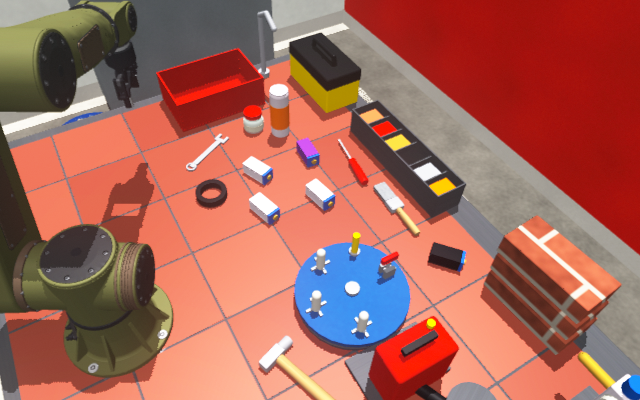

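Top view: the candidate bowls are white with a blue end at (316,188), (265,223) and (307,237). The lookalikes are purple at (267,174) and black at (413,137), so I'll leave those. The deck is at (409,214), with pegs at about (384,223), (412,243) and (440,224), the T-bar at (411,183), the post at (384,195) and the blower at (483,211). All three bowls are present, with their mouths facing left (+y).

```bash
cat > h.py <<'E'
import cv2,numpy as np
from rig import bot
from scipy.spatial.transform import Rotation as R
def q2R(q): return R.from_quat([q[1],q[2],q[3],q[0]]).as_matrix()
def R2q(M): q=R.from_matrix(M).as_quat(); return [q[3],q[0],q[1],q[2]]
def cam(n):
    s=bot.read_state(); c=bot.read_camera(n)
    if n=="wrist":
        T=np.eye(4);T[:3,:3]=q2R(s["tool_rot"]);T[:3,3]=s["ee_pos"];T=T@c["mount"]
        c["R"],c["o"]=T[:3,:3],T[:3,3]
    else: c["R"],c["o"]=q2R(c["attitude"]),np.array(c["eye"])
    c["f"]=200/np.tan(np.radians(c["fovy"]/2)); c["hsv"]=cv2.cvtColor(c["image"],cv2.COLOR_BGR2HSV); return c
def ray(c,uv,z):
    uv=np.atleast_2d(np.asarray(uv,float))
    d=np.c_[(uv[:,0]-c["cx"])/c["f"],(uv[:,1]-c["cy"])/c["f"],np.ones(len(uv))]@c["R"].T
    return c["o"]+d*((z-c["o"][2])/d[:,2])[:,None]
def proj(c,P):
    p=(np.atleast_2d(P)-c["o"])@c["R"]; return np.c_[p[:,0]/p[:,2]*c["f"]+c["cx"],p[:,1]/p[:,2]*c["f"]+c["cy"]]
def blobs(m,amin):
    m=cv2.morphologyEx(m.astype(np.uint8),cv2.MORPH_CLOSE,np.ones((3,3)))
    cs,_=cv2.findContours(m,cv2.RETR_EXTERNAL,cv2.CHAIN_APPROX_NONE)
    return [k for k in cs if cv2.contourArea(k)>=amin]
def cen(k): m=cv2.moments(k); return np.array([m["m10"],m["m01"]])/m["m00"]
def rectplane(c,k,z):
    P=ray(c,k[:,0,:],z)[:,:2].astype(np.float32); return cv2.minAreaRect(P),P
def white(c): return (c["hsv"][...,1]<70)&(c["hsv"][...,2]>120)
def blue(c): return (abs(c["hsv"][...,0].astype(int)-112)<14)&(c["hsv"][...,1]>130)&(c["hsv"][...,2]>60)
def tool(tilt,az,flip=0):
    """tool z tilted from down by tilt toward heading az; y horizontal, square to az"""
    z=np.array([np.sin(tilt)*np.cos(az),np.sin(tilt)*np.sin(az),-np.cos(tilt)])
    y=np.array([-np.sin(az),np.cos(az),0])*(-1 if flip else 1)
    return np.c_[np.cross(y,z),y,z]
E
python3 - <<'E'
from h import *
c=cam("top")
w,b=white(c),blue(c)
for k in blobs(w|b,60):
    x,y,ww,hh=cv2.boundingRect(k)
    if 240<x<345 and 160<y<255:
        (ctr,sz,a),_=rectplane(c,k,40)
        mm=np.zeros(w.shape,np.uint8);cv2.drawContours(mm,[k],-1,1,-1)
        bl=np.argwhere((mm>0)&b)[:,::-1].mean(0)
        print("bowl",cen(k).round(1),np.round(ctr,1),np.round(sz,1),round(a,1),"blue",ray(c,bl,20)[0].round(1))
ks=[k for k in blobs(b,2000)]
for k in ks:
    P=ray(c,cv2.convexHull(k)[:,0,:],42)[:,:2].astype(np.float32)
    print("deck",cen(k),cv2.fitEllipse(P))
    x,y,ww,hh=cv2.boundingRect(k)
    for kk in blobs(w[y:y+hh,x:x+ww],4):
        p=cen(kk)+[x,y]; print(" white",p.round(1),cv2.contourArea(kk),ray(c,p,80)[0].round(1))
h=c["hsv"]
for nm,m,z in(("yellow",(abs(h[...,0].astype(int)-27)<7)&(h[...,1]>120)&(h[...,2]>120),114),("red",((h[...,0]<4)|(h[...,0]>174))&(h[...,1]>190)&(h[...,2]>100),114)):
    for k in blobs(m,4):
        p=cen(k)
        if 365<p[0]<455 and 170<p[1]<260: print(nm,p.round(1),cv2.contourArea(k),ray(c,p,z)[0].round(1),rectplane(c,k,z)[0])
E
```

```text
bowl [306.7 235.7] [452.1 138.7] [45. 90.] 17.0 blue [460.7  99.7  20. ]
bowl [264.8 222.6] [501.6 279.9] [46.3 91.7] 21.8 blue [513.9 243.2  20. ]
bowl [315.3 188.2] [613.9 106. ] [44.7 88.5] 9.9 blue [619.5  66.4  20. ]
deck [ 62.12234063 329.26353593] ((162.33290100097656, 962.0184326171875), (244.2275390625, 249.64552307128906), 4.236991882324219)
 white [ 91.9 365.6] 4.5 [ 49.2 840.7  80. ]
 white [ 28.4 364. ] 29.0 [  58.6 1047.5   80. ]
 white [ 47.3 357.1] 19.0 [ 79.1 986.5  80. ]
 white [ 59.8 352.3] 9.5 [ 93.2 946.5  80. ]
 white [ 40.  344.8] 58.0 [ 118.3 1011.8   80. ]
 white [ 56.6 332.4] 10.0 [156.9 958.9  80. ]
 white [ 79.1 329.8] 800.0 [163.2 885.5  80. ]
 white [ 59.  306.8] 12.5 [238.6 953.7  80. ]
deck [408.85616648 216.10595396] ((514.10107421875, -208.19537353515625), (273.2651672363281, 276.80157470703125), 178.89132690429688)
 white [412.  242.8] 34.0 [ 418.3 -208.4   80. ]
 white [440.2 222.4] 32.5 [ 482.9 -304.2   80. ]
 white [381.9 224. ] 46.0 [ 482.7 -111.8   80. ]
 white [408.9 214.4] 71.5 [ 512.2 -202.3   80. ]
 white [379.5 196. ] 10.5 [ 575.9 -107.3   80. ]
 white [406.5 183.6] 7.0 [ 615.1 -198.7   80. ]
yellow [383.5 194.1] 13.5 [ 577.6 -117.   114. ] ((577.6873779296875, -117.53178405761719), (13.044625282287598, 16.183635711669922), 61.57527542114258)
red [411.  182.5] 24.0 [ 613.4 -207.8  114. ] ((613.446533203125, -207.83128356933594), (6.513091087341309, 42.84476852416992), 87.4586410522461)
```

```bash
cat >> h.py <<'E'
D=np.array([513.,-207.]); PEG=[D+100*np.array([np.cos(a),np.sin(a)]) for a in np.radians([110,180,250])]
BX,BZ=-16.,7.   # TCP in bowl frame when gripped
def grasp_pose(c,az,t,flip,up=0,bz=BZ):
    M=tool(t,az,flip); p=np.array([c[0]+BX*np.cos(az),c[1]+BX*np.sin(az),20+bz])-up*M[:,2]
    return p,R2q(M)
def place_pose(pg,phi,t,flip,up=0,bz=BZ,bx=BX):
    h=np.array([np.cos(phi),np.sin(phi),0]); M=tool(np.pi/2-t,phi,flip)
    return np.array([pg[0],pg[1],90.5+up-bx])-bz*h,R2q(M)
E
python3 - <<'E'
from h import *
np.set_printoptions(precision=2,suppress=True)
B={"A":((452,138.7),107),"C":((614,106),99.9),"B":((501.6,280),111.8)}
for n,(c,az) in B.items():
  for t in (30,45):
    for f in (0,1):
      for up in (0,80):
        print(n,t,f,up,bot.ik(*grasp_pose(c,np.radians(az),np.radians(t),f,up)))
for i,p in enumerate(PEG):
  for t in (30,45):
    for f in (0,1):
      for d in (-40,0,40):
        phi=np.arctan2(p[1],p[0])+np.radians(d)
        r=[bot.ik(*place_pose(p,phi,np.radians(t),f,u)) for u in (0,80)]
        if all(x is not None for x in r): print(i+1,t,f,d,r[0],r[1])
E
```

```text
A 30 0 0 [-0.07  0.5   1.85  0.56  1.07  2.43]
A 30 0 80 [-0.14  0.4   1.79  0.5   1.23  2.46]
A 30 1 0 [-0.07  0.5   1.85  0.56  1.07 -0.71]
A 30 1 80 [-0.14  0.4   1.79  0.5   1.23 -0.68]
A 45 0 0 [-0.17  0.61  1.8   0.73  1.25  2.25]
A 45 0 80 [-0.26  0.54  1.73  0.65  1.4   2.29]
A 45 1 0 [-0.17  0.61  1.8   0.73  1.25 -0.89]
A 45 1 80 [-0.26  0.54  1.73  0.65  1.4  -0.85]
C 30 0 0 None
C 30 0 80 None
C 30 1 0 [-0.11  0.75  1.41  0.54  1.2  -0.54]
C 30 1 80 [-0.17  0.68  1.35  0.51  1.34 -0.52]
C 45 0 0 [-0.19  0.84  1.36  0.74  1.35  2.45]
C 45 0 80 [-0.27  0.79  1.29  0.7   1.49  2.48]
C 45 1 0 [-0.19  0.84  1.36  0.74  1.35 -0.69]
C 45 1 80 [-0.27  0.79  1.29  0.7   1.49 -0.66]
B 30 0 0 None
B 30 0 80 None
B 30 1 0 [ 0.19  0.64  1.62  0.59  1.07 -0.52]
B 30 1 80 [ 0.13  0.54  1.58  0.54  1.22 -0.49]
B 45 0 0 [0.11 0.72 1.59 0.81 1.23 2.42]
B 45 0 80 [0.01 0.65 1.54 0.74 1.36 2.46]
B 45 1 0 [ 0.11  0.72  1.59  0.81  1.23 -0.72]
B 45 1 80 [ 0.01  0.65  1.54  0.74  1.36 -0.68]
1 30 0 0 [-0.37  0.16  2.44  2.9   0.52  1.71] [-0.37 -0.1   2.41  2.6   0.24  2.03]
1 30 1 0 [-0.37  0.
[... 562 characters left out ...]
.5   0.23 -1.02]
2 30 1 40 [-1.05  0.26  2.3   1.49  0.98 -0.89] [-1.05  0.04  2.27  1.33  1.03 -0.59]
2 45 1 0 [-0.6   0.    2.4   2.    0.1  -0.52] [-0.6  -0.21  2.33  0.38  0.26  1.11]
2 45 1 40 [-0.93  0.15  2.24  1.16  0.79 -0.48] [-0.93 -0.03  2.18  0.97  0.9  -0.2 ]
3 30 0 0 [-0.67  0.29  2.26  2.93  0.46  1.71] [-0.67  0.07  2.23  2.71  0.23  1.93]
3 30 1 0 [-0.67  0.29  2.26  2.93  0.46 -1.43] [-0.67  0.07  2.23  2.71  0.23 -1.21]
3 30 1 40 [-1.01  0.41  2.06  1.53  0.91 -0.77] [-1.01  0.24  2.03  1.38  0.93 -0.52]
3 45 1 0 [-0.66  0.22  2.15  1.69  0.07 -0.19] [-0.66  0.06  2.09  0.32  0.22  1.19]
3 45 1 40 [-0.92  0.33  1.99  1.14  0.74 -0.35] [-0.92  0.19  1.94  0.98  0.84 -0.11]
```

```bash
cat >> h.py <<'E'
def look(ctr,az,name=None,z=230):
    bot.move_to([ctr[0]-40*np.cos(az),ctr[1]-40*np.sin(az),z],R2q(tool(0,az,1)))
    c=cam("wrist"); d=c["depth"]
    v,u=np.mgrid[:400,:640]
    P=np.stack([(u-c["cx"])/c["f"]*d,(v-c["cy"])/c["f"]*d,d],-1)@c["R"].T+c["o"]
    m=(d>0)&(abs(P[...,2]-40)<7)&(np.hypot(P[...,0]-ctr[0],P[...,1]-ctr[1])<110)
    ks=blobs(m,300)
    if name: cv2.imwrite("pics/"+name,c["image"])
    out=[]
    for k in ks:
        mm=np.zeros(m.shape,np.uint8);cv2.drawContours(mm,[k],-1,1,-1)
        sel=(mm>0)&m; zt=np.median(P[sel][:,2])
        rc,_=rectplane(c,k,zt)
        bl=sel&blue(c); wh=sel&~blue(c)
        a=None
        (cx,cy),(w,h),ang=rc
        a=np.radians(ang)+(np.pi/2 if h>w else 0)
        if bl.sum()>20:
            dv=P[wh][:,:2].mean(0)-P[bl][:,:2].mean(0)
            if dv@[np.cos(a),np.sin(a)]<0: a+=np.pi
        a=(a+np.pi)%(2*np.pi)-np.pi
        out.append((np.array([cx,cy]),a,zt,sorted((w,h)),bl.sum(),c["image"][sel].mean(0),cen(k)))
        print("seen",np.round([cx,cy],1),"az",round(np.degrees(a),1),"z",zt.round(1),"size",np.round([w,h],1),"blue",bl.sum(),"bgr",out[-1][5].round(),"px",out[-1][6].round())
    return c,out
E
python3 - <<'E'
from h import *
look((452,138.7),np.radians(107),"wA.png"); print(bot.read_state()["clock"])
E
```

```text
seen [450.8 136.2] az 104.9 z 40.0 size [39.8 84.6] blue 164 bgr [237. 230. 228.] px [315. 136.]
1.9
```

View pics/wA.png

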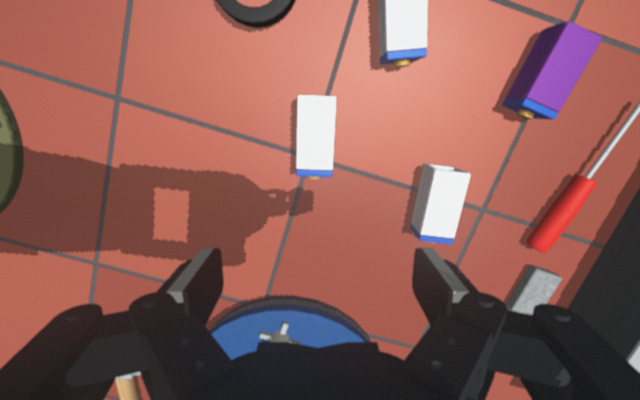

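Wrist view: the white bowl with its blue end towards the gripper is at (315,136), size 39.8 x 84.6, top at 40, so it's the right one. The purple lookalike is at (555,70). Next I measure the pegs from close up.

```bash
cat > deck.py <<'E'
from h import *
def deck(name,p=(540,-207,300),az=0.):
    bot.move_to(list(p),R2q(tool(0,az,1)))
    c=cam("wrist"); d=c["depth"]; v,u=np.mgrid[:400,:640]
    P=np.stack([(u-c["cx"])/c["f"]*d,(v-c["cy"])/c["f"]*d,d],-1)@c["R"].T+c["o"]
    m=(d>0)&(P[...,2]>90)&(P[...,2]<160)&(np.hypot(P[...,0]-513,P[...,1]+207)<140)
    for k in blobs(m,20):
        mm=np.zeros(m.shape,np.uint8);cv2.drawContours(mm,[k],-1,1,-1); s=(mm>0)&m
        Q=P[s]; zt=np.percentile(Q[:,2],90); T=s&(P[...,2]>zt-4)
        (x,y),r=cv2.minEnclosingCircle(P[T][:,:2].astype(np.float32))
        rc=cv2.minAreaRect(P[T][:,:2].astype(np.float32))
        print("px",cen(k).round(),"z",zt.round(1),"circ",np.round([x,y,r],1),"rect",np.round(rc[0],1),np.round(rc[1],1),round(rc[2],1),"bgr",c["image"][T].mean(0).round())
    cv2.imwrite("pics/"+name,c["image"]); return c
E
python3 -c "
from deck import *
deck('deck1.png');print(bot.read_state()['clock'])"
```

```text
px [319. 271.] z 109.3 circ [ 414.4 -207.7    9.4] rect [ 414.3 -207.9] [16.5 17.8] 12.8 bgr [223. 230. 233.]
px [399. 223.] z 109.2 circ [ 477.9 -302.9    9.5] rect [ 477.9 -302.7] [16.4 17.3] 38.1 bgr [153. 161. 161.]
px [240. 219.] z 109.2 circ [ 480.9 -115.8    9.3] rect [ 481.1 -115.6] [17.8 17.4] 62.3 bgr [225. 231. 231.]
px [239. 137.] z 114.7 circ [ 578.1 -121.4    8.9] rect [ 578.2 -121.4] [17.3 17. ] 45.3 bgr [126. 238. 239.]
px [323. 102.] z 114.7 circ [ 613.5 -211.9   22.8] rect [ 613.6 -212. ] [11.9 45.3] 88.6 bgr [ 96.  91. 234.]
3.1833
```

View pics/deck1.png

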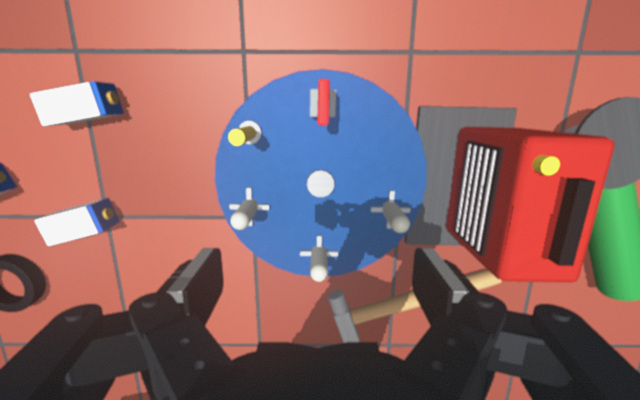

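Wrist view: pegs at (240,219), (319,271) and (399,223), post at (239,137), T-bar at (323,102). Heights and radii agree with the description: centre (514,-210), heading -1.2°. Next I grasp bowl A and bring it above peg 1.

```bash
cat >> h.py <<'E'
H0=np.radians(-1.2); D=np.array([514.,-209.8]); PEG=[D+100*np.array([np.cos(a+H0),np.sin(a+H0)]) for a in np.radians([110,180,250])]
T45=np.pi/4
def pick(ctr,az):
    bot.move_gripper(62,60)
    bot.move_to(*grasp_pose(ctr,az,T45,1,90))
    p,q=grasp_pose(ctr,az,T45,1,0); hit=bot.servo_line(p,q,speed=90,until_force=12)
    bot.move_gripper(30,70)
    s=bot.read_state(); print("grip",hit,s["grip_width"],s["grip_force"],s["ee_pos"]-p)
    bot.servo_line(p+[0,0,150],q,speed=150)
    print("lift",bot.read_state()["grip_width"],bot.read_state()["clock"])
def over(i,dphi=np.radians(40)):
    pg=PEG[i]; phi=np.arctan2(pg[1],pg[0])+dphi
    bot.move_to(*place_pose(pg,phi,T45,1,120)); p,q=place_pose(pg,phi,T45,1,80); bot.servo_line(p,q,speed=100)
    print(bot.read_state()["ee_pos"]-p,bot.read_state()["clock"]); return phi
E
python3 - <<'E'
from h import *
pick(np.array([450.8,136.2]),np.radians(104.9)); over(0)
c=cam("side");cv2.imwrite("pics/sA.png",cv2.resize(c["image"][160:360,250:500],None,fx=3,fy=3))
c=cam("wrist");cv2.imwrite("pics/wA2.png",c["image"])
E
```

```text
grip False 37.71708432092406 70.27990445494652 [ 0.45087269 -0.44095305  0.57377865]
lift 37.969601964835576 7.925
[0.31412659 0.35920496 0.09030383] 9.4
```

View pics/sA.png

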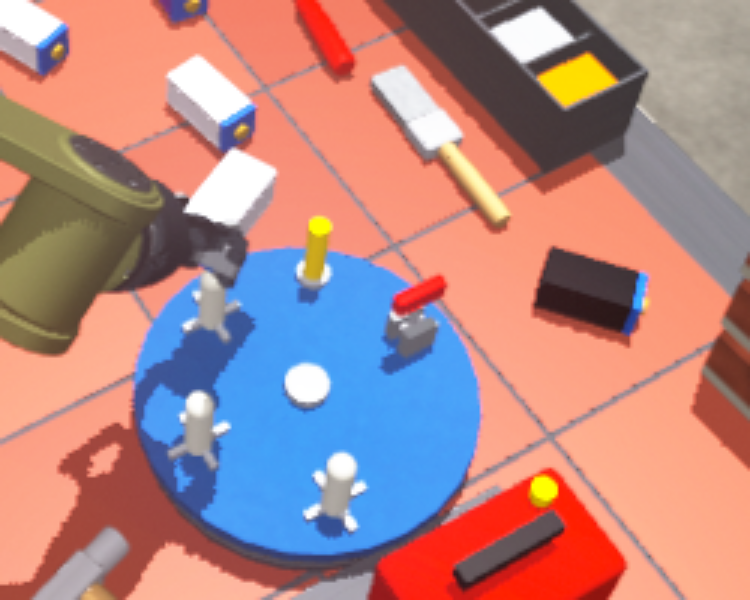

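View pics/wA2.png

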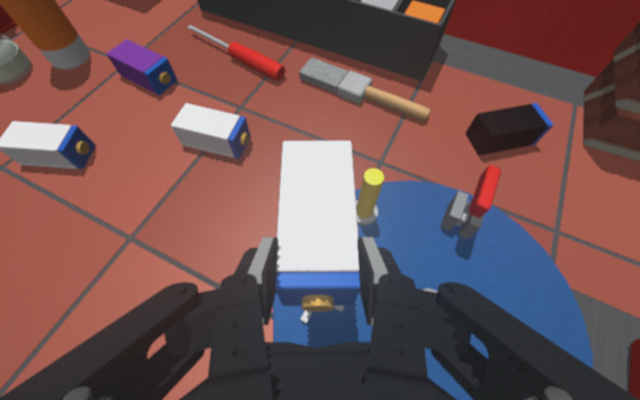

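The side and wrist views show that bowl A is gripped well but with the wrong wrist roll: its axis is horizontal above the post side instead of mouth down. The grasp needs the opposite roll from the placing. I'll put the bowl back where it was and regrasp it with the half turn.

```bash
sed -i '/^def pick/,/^def over/s/T45,1,/T45,0,/' h.py
cat > putback.py <<'E'
from h import *
a=np.radians(104.9); ctr=np.array([450.8,136.2])
p,q=grasp_pose(ctr,a,T45,1,0)
pg=PEG[0]; phi=np.arctan2(pg[1],pg[0])+np.radians(40); bot.servo_line(place_pose(pg,phi,T45,1,120)[0],speed=150)
bot.move_to(p+[0,0,120],q); bot.servo_line(p+[0,0,20],q,speed=150); print(bot.servo_line(p+[0,0,1],q,speed=40,until_force=10))
bot.move_gripper(62); bot.servo_line(grasp_pose(ctr,a,T45,1,90)[0],q,speed=150)
_,o=look(ctr,a); print(bot.read_state()["clock"])
c,az=min(o,key=lambda k:np.hypot(*(k[0]-ctr)))[:2]
print([bot.ik(*grasp_pose(c,az,T45,0,u)) for u in(0,90)])
pick(c,az); over(0)
c=cam("side");cv2.imwrite("pics/sA2.png",cv2.resize(c["image"][160:360,250:500],None,fx=3,fy=3))
c=cam("wrist");cv2.imwrite("pics/wA3.png",c["image"])
E
python3 putback.py
```

```text
True
seen [450.6 136.3] az 105.1 z 40.0 size [39.7 84.2] blue 175 bgr [239. 232. 230.] px [318. 134.]
14.0833
[array([-0.17831629,  0.60027818,  1.82330944,  0.74512197,  1.23064301,
        2.25345759]), array([-0.28675427,  0.52290309,  1.74219343,  0.65790021,  1.40169902,
        2.29768336])]
grip False 37.538741380347325 70.22242560982704 [ 0.42564307 -0.4416478   0.56361244]
lift 37.509649066296944 19.0333
[ 0.17453642 -0.04419442  0.29589939] 21.7417
```

View pics/sA2.png

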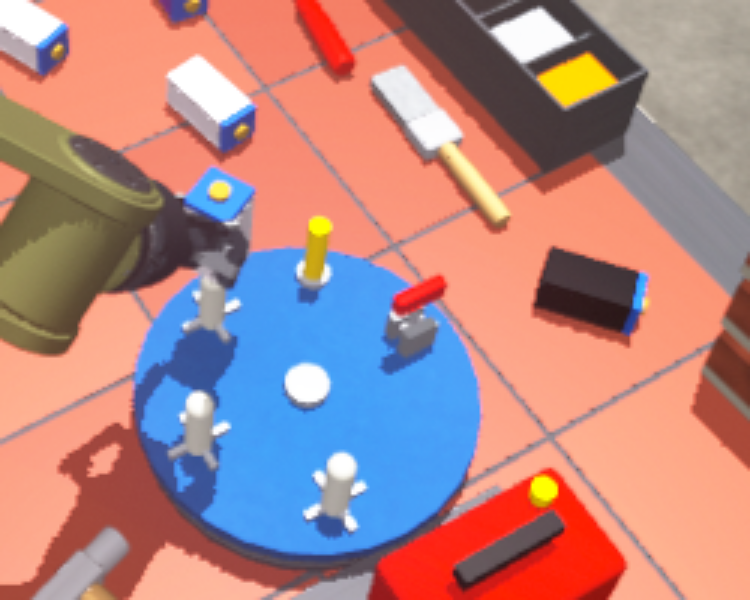

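View pics/wA3.png

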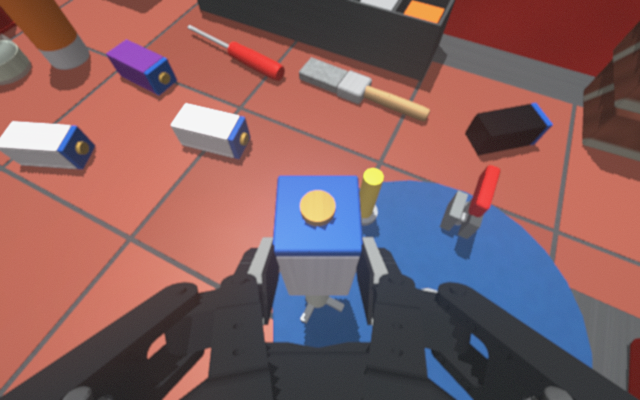

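Both views now show the bowl mouth down over peg 1, with the blue end and boss on top at (318,207) in the wrist view. I'll check its position with the wrist depth and lower it.

```bash
cat >> h.py <<'E'
def inhand(i):
    c=cam("wrist"); d=c["depth"]; v,u=np.mgrid[:400,:640]
    P=np.stack([(u-c["cx"])/c["f"]*d,(v-c["cy"])/c["f"]*d,d],-1)@c["R"].T+c["o"]
    m=(d>0)&blue(c)&(abs(P[...,2]-213)<12)&(np.hypot(*(P[...,:2]-PEG[i]).transpose(2,0,1))<50)
    k=max(blobs(m,100),key=cv2.contourArea); mm=np.zeros(m.shape,np.uint8);cv2.drawContours(mm,[cv2.convexHull(k)],-1,1,-1)
    Q=P[(mm>0)&m]; A=np.c_[Q[:,:2]-Q[:,:2].mean(0),np.ones(len(Q))]; n=np.linalg.lstsq(A,Q[:,2],rcond=None)[0]
    rc=cv2.minAreaRect(Q[:,:2].astype(np.float32)); off=np.array(rc[0])-PEG[i]
    print("top centre minus peg",off.round(1),"size",np.round(rc[1],1),"z",n[2].round(1),"slopes deg",np.degrees(n[:2]).round(1))
    return off
def down(i,phi,off=(0,0)):
    p,q=place_pose(PEG[i],phi,T45,1,0); p=p-[off[0],off[1],0]
    bot.servo_line(p+[0,0,80],q,speed=60); f0=bot.read_state()["ft_force"]
    hit=bot.servo_line(p+[0,0,-3],q,speed=45,until_force=14)
    s=bot.read_state(); print("down",hit,s["ee_pos"]-p,s["ft_force"]-f0)
    return p,q
def release(p,q):
    bot.move_gripper(60); bot.servo_line(np.array(bot.read_state()["ee_pos"])-80*q2R(q)[:,2],q,speed=120); print(bot.read_state()["clock"])
E
python3 - <<'E'
from h import *
off=inhand(0)
pg=PEG[0]; phi=np.arctan2(pg[1],pg[0])+np.radians(40)
if np.hypot(*off)<5: down(0,phi)
E
```

```text
top centre minus peg [ 0.3 -0.9] size [39.7 39.6] z 211.8 slopes deg [ 0.3 -0.2]
down True [ 0.4746481  -0.07387218  1.49648882] [-1.86218279  0.5982066   6.63083101]
```

```bash
cat > nxt.py <<'E'
import sys
from h import *
def run(i,ctr,az,name):
    _,o=look(ctr,az,name)
    o=[k for k in o if k[5].min()>180 and abs(k[3][1]-85)<4]
    c,a=min(o,key=lambda k:np.hypot(*(k[0]-ctr)))[:2]
    pick(c,a); phi=over(i); off=inhand(i)
    if np.hypot(*off)<5: down(i,phi,off)
    else: print("STOP")
E
python3 - <<'E'
from nxt import *
s=bot.read_state(); release(s["ee_pos"],s["tool_rot"])
bot.servo_line(bot.read_state()["ee_pos"]+[0,0,60],speed=150)
run(2,np.array([614,106.]),np.radians(99.9),"wC.png"); print(bot.read_state()["clock"])
c=cam("wrist");cv2.imwrite("pics/wC2.png",c["image"])
E
```

```text
24.8917
seen [612.3 103.4] az 99.6 z 39.9 size [39.7 83.2] blue 149 bgr [245. 237. 235.] px [316. 135.]
grip False 37.756512452415876 70.75227320194244 [ 0.38004925 -0.54022816  0.64453768]Traceback (most recent call last):
  File "<stdin>", line 4, in <module>
  File "nxt.py", line 7, in run
    pick(c,a); phi=over(i); off=inhand(i)
    ~~~~^^^^^
  File "h.py", line 73, in pick
    bot.servo_line(p+[0,0,150],q,speed=150)
    ~~~~~~~~~~~~~~^^^^^^^^^^^^^^^^^^^^^^^^^
rig.MotionError: the arm cannot follow that straight line within its joint ranges
```

```bash
python3 - <<'E'
from h import *
p=np.array(bot.read_state()["ee_pos"]);q=bot.read_state()["tool_rot"]
for u in (120,100,80,60,45):
    try: bot.servo_line(p+[0,0,u],q,speed=120); print("lift",u); break
    except bot.MotionError: pass
p=np.array(bot.read_state()["ee_pos"])
# tool vertical (bowl 45 deg), higher and nearer
tgt=np.array([520,20,270.]); az=np.radians(60)
pose=(tgt,R2q(tool(0,az,0)));print(bot.ik(*pose),bot.read_state()["joint_positions"])
bot.move_to(*pose)
from nxt import *
phi=over(2); off=inhand(2)
if np.hypot(*off)<5: down(2,phi,off)
print(bot.read_state()["clock"])
c=cam("side");cv2.imwrite("pics/sC.png",cv2.resize(c["image"][160:360,250:500],None,fx=3,fy=3))
E
```

```text
lift 80
None [-0.19572441  0.71845355  1.36016267  0.72886415  1.44611701  2.53788539]Traceback (most recent call last):
  File "<stdin>", line 10, in <module>
rig.MotionError: the arm cannot take that pose within its joint ranges
```

```bash
python3 - <<'E'
from nxt import *
for a in (130,143,160):
    pose=(np.array([540,40,270.]),R2q(tool(0,np.radians(a),0))); j=bot.ik(*pose); print(a,j)
    if j is not None: break
bot.move_to(*pose)
phi=over(2); off=inhand(2)
if np.hypot(*off)<5: down(2,phi,off)
print(bot.read_state()["clock"])
c=cam("side");cv2.imwrite("pics/sC.png",cv2.resize(c["image"][160:360,250:500],None,fx=3,fy=3))
E
```

```text
130 [ 6.29487027e-03  2.47491751e-01  1.47367193e+00 -4.44089210e-16
  1.42042897e+00  2.44975582e+00]
[ 0.22321983 -0.04679043  0.3822527 ] 34.8583
top centre minus peg [ 0.4 -0.4] size [40.3 40.1] z 211.7 slopes deg [ 0.4 -0.4]
down True [ 0.36119366 -0.34800921  1.25696938] [-1.30690307 -0.38731133  8.81118698]
36.75
```

View pics/sC.png

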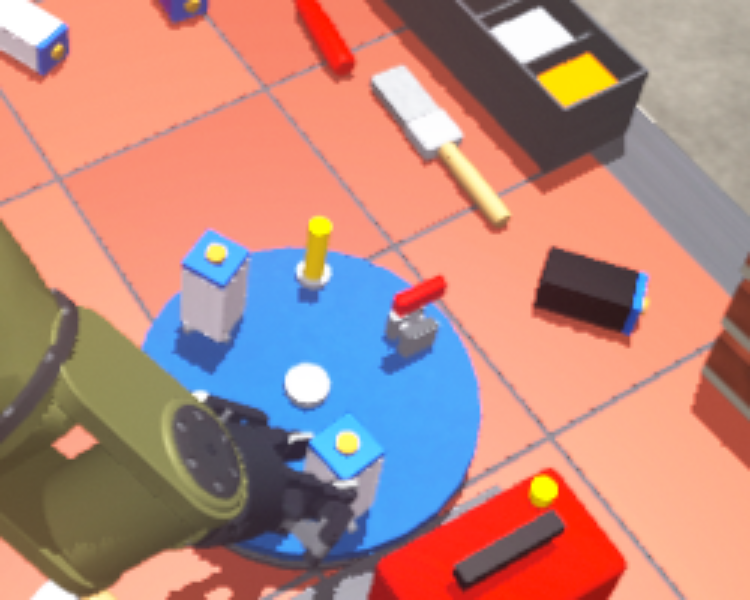

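The side view shows bowl A seated upright at (215,285) and bowl C down on peg 3 at (345,465). I'll release C and fetch the last bowl for peg 2.

```bash
sed -i 's/bot.servo_line(p+\[0,0,150\],q,speed=150)/bot.servo_line(p+[0,0,75],q,speed=150); a=az+np.radians(30); bot.move_to(np.array([480,100,270.]),R2q(tool(0,a,0)))/' h.py
python3 - <<'E'
from nxt import *
s=bot.read_state(); release(s["ee_pos"],s["tool_rot"])
bot.servo_line(bot.read_state()["ee_pos"]+[0,0,60],speed=150)
run(1,np.array([500,278.]),np.radians(111.8),"wB.png"); print(bot.read_state()["clock"])
c=cam("side");cv2.imwrite("pics/sB.png",cv2.resize(c["image"][160:360,250:500],None,fx=3,fy=3))
E
```

```text
37.9667
seen [499.2 276.8] az 111.7 z 39.9 size [39.8 84.1] blue 157 bgr [243. 235. 233.] px [316. 133.]
grip False 37.90437248149455 70.53921684622765 [ 0.49994198 -0.3510562   0.62677457]
lift 38.06854329207602 45.9917
[ 0.21053233 -0.05610366  0.36301576] 48.6417
top centre minus peg [ 0.5 -0.3] size [40.4 40.1] z 211.5 slopes deg [ 0.3 -0.3]
down True [ 0.37084721 -0.10008196  1.4816988 ] [-4.48671391  0.28932408 10.39180782]
50.525
```

```bash
python3 - <<'E'
from deck import *
s=bot.read_state(); bot.move_gripper(60); q=s["tool_rot"]; bot.servo_line(np.array(s["ee_pos"])-80*q2R(q)[:,2],q,speed=120)
bot.servo_line(bot.read_state()["ee_pos"]+[0,0,60],speed=150)
deck("deck2.png",(540,-207,330)); print(PEG,bot.read_state()["clock"])
E
```

```text
px [318. 266.] z 134.5 circ [ 413.4 -208.1   27.5] rect [ 413.8 -208.3] [41.3 39.9] 13.5 bgr [195. 133. 104.]
px [397. 218.] z 134.7 circ [ 477.5 -304.    27.1] rect [ 478.  -303.7] [40.  40.2] 5.8 bgr [143.  94.  72.]
px [243. 215.] z 135.2 circ [ 481.8 -117.5   27.5] rect [ 482.  -117.4] [40.2 40.4] 27.3 bgr [218. 152. 116.]
px [244. 134.] z 114.7 circ [ 578.3 -121.6    8.8] rect [ 578.3 -121.7] [16.5 16.3] 43.8 bgr [127. 242. 242.]
px [322. 102.] z 114.8 circ [ 613.  -212.1   22.7] rect [ 613.  -212.2] [11.2 44.7] 90.0 bgr [ 98.  93. 234.]
[array([ 481.77343048, -115.13507399]), array([ 414.02193165, -207.70575801]), array([ 477.83754299, -303.03238012])] 53.55
```

View pics/deck2.png

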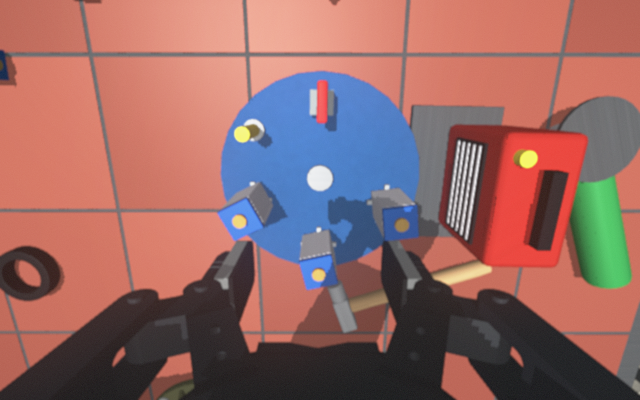

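All three bowls are down: tops at about 134 mm, centred on the pegs to about 2 mm, seen at (240,220), (318,270) and (400,222). Now the plunger, with the T-bar at (322,102) and lying along x.

```bash
python3 - <<'E'
from deck import *
np.set_printoptions(precision=3,suppress=True)
b=np.array([613.,-212.,106.])
Rt=lambda tw: R2q(tool(0,H0-tw,1))
print(bot.ik(b,Rt(0)),bot.ik(b+[0,0,14],Rt(1.15)),bot.ik(b,R2q(tool(0,H0,0))))
bot.move_gripper(45,60)
bot.move_to(b+[0,0,70],Rt(0)); print(bot.servo_line(b,Rt(0),speed=80,until_force=15))
bot.move_gripper(5,60); s=bot.read_state(); print(s["grip_width"],s["ft_force"])
bot.servo_line(b+[0,0,14.5],Rt(0),speed=20); s=bot.read_state(); print(s["ee_pos"],s["ft_force"])
for tw in np.linspace(.2,1.15,6): bot.servo_line(b+[0,0,14.5],Rt(tw),speed=20)
s=bot.read_state(); print(s["ee_pos"],s["ft_force"],s["moment"],s["grip_width"])
bot.servo_line(b+[0,0,11],Rt(1.15),speed=20)
bot.move_gripper(45); bot.servo_line(b+[0,0,110],Rt(1.15),speed=120)
deck("deck3.png",(540,-207,330)); print(bot.read_state()["clock"])
E
```

```text
[-0.389  0.623  1.329 -0.     1.189  1.202] [-0.389  0.608  1.319 -0.     1.215  2.352] [-0.389  0.623  1.329 -0.     1.189 -1.939]
False
4.743132322268074 [-0.457  0.329  0.051]
[ 612.964 -211.962  120.404] [-0.129  0.843 -0.158]
[ 613.023 -211.981  120.497] [-0.208  1.497 -0.075] [-0.014 -0.015  0.011] 4.838142815883976
px [318. 266.] z 134.6 circ [ 414.4 -208.6   27.2] rect [ 413.8 -208.3] [40.7 39.7] 12.9 bgr [195. 134. 103.]
px [397. 219.] z 134.7 circ [ 477.6 -303.6   27.2] rect [ 477.8 -303.6] [40.3 39.8] 6.5 bgr [140.  93.  73.]
px [244. 216.] z 134.8 circ [ 482.2 -117.2   27.5] rect [ 482.  -117.6] [40.  40.2] 26.4 bgr [218. 152. 118.]
px [244. 134.] z 114.8 circ [ 578.2 -121.3    8.9] rect [ 578.7 -121.8] [16.7 16.7] 0.4 bgr [128. 241. 242.]
px [322. 102.] z 114.8 circ [ 613.1 -213.3   23. ] rect [ 613.1 -212.3] [11.2 45.9] 89.9 bgr [ 98.  93. 236.]
61.925
```

The fingers closed on nothing (width 4.7 mm, no spring force), and the T-bar hasn't moved. I'll look while at the grip pose.

```bash
python3 - <<'E'
from deck import *
b=np.array([613.,-212.,106.]); q=R2q(tool(0,H0,1))
bot.move_gripper(45,60); bot.move_to(b+[0,0,70],q); bot.servo_line(b,q,speed=80,until_force=15)
a=cam("wrist")["image"]; s=bot.read_state();print(s["ee_pos"],s["grip_width"],q2R(s["tool_rot"]))
bot.move_gripper(20); print(bot.read_state()["grip_width"])
d=cam("side")["image"][160:360,250:500]
cv2.imwrite("pics/tb.png",np.vstack([cv2.resize(a,(480,300)),cv2.resize(d,(480,300))])) 
E
```

```text
[ 613.28702222 -212.1016154   106.701479  ] 44.81288575866417 [[ 9.99780778e-01 -2.09119495e-02  1.04181241e-03]
 [-2.09115390e-02 -9.99781248e-01 -4.03415343e-04]
 [ 1.05002071e-03  3.81541005e-04 -9.99999376e-01]]
20.179335888056364
```

View pics/tb.png

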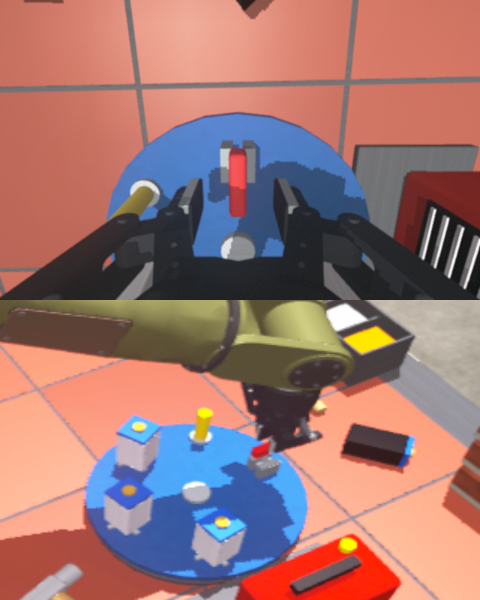

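```bash
python3 - <<'E'
from deck import *
print(bot.tip_reach)
c=cam("side"); s=bot.read_state(); p=np.array(s["ee_pos"]); print(p,s["grip_width"],s["clock"])
P=np.array([p,p-[0,0,19],[613,-212,104]]); uv=proj(c,P);print(uv)
im=cv2.resize(c["image"][190:300,330:450],None,fx=6,fy=5.4,interpolation=cv2.INTER_CUBIC)
for (u,v),col in zip(uv,[(0,255,0),(255,255,0),(255,0,255)]): cv2.circle(im,(int((u-330)*6),int((v-190)*5.4)),4,col,-1)
cv2.imwrite("pics/tb2.png",im)
w=cam("wrist"); d=w["depth"]; v,u=np.mgrid[:400,:640]
Q=np.stack([(u-w["cx"])/w["f"]*d,(v-w["cy"])/w["f"]*d,d],-1)@w["R"].T+w["o"]
h=w["hsv"];m=((h[...,0]<4)|(h[...,0]>174))&(h[...,1]>150)&(d>0)&(Q[...,2]>95)&(Q[...,2]<125); print(m.sum(),Q[m].min(0),Q[m].max(0),Q[m].mean(0))
# finger points
m=(d>0)&(np.hypot(Q[...,0]-p[0],Q[...,1]-p[1])<60)&(h[...,2]<110)&(h[...,1]<90)
for lo in range(70,150,10):
    k=m&(Q[...,2]>lo)&(Q[...,2]<=lo+10); print(lo,k.sum(),Q[k].mean(0) if k.sum() else"")
E
```

```text
19.0
[ 613.0170416  -212.01036074  106.03171592] 20.04882043818074 64.4
[[389.6998029  258.22260394]
 [388.64231911 262.61910001]
 [389.57712271 258.69762033]]
2035 [ 569.7479364  -395.96872885   95.03495267] [ 636.75409103 -206.39299925  115.84524842] [ 613.65492085 -225.83153704  111.94489314]
70 10 [ 609.47185643 -220.40440274   70.91114292]
80 0 
90 0 
100 0 
110 21 [ 605.94994261 -221.42063173  116.44865949]
120 356 [ 619.68755812 -213.74163916  126.05474438]
130 622 [ 619.94047092 -215.16237161  135.05370158]
140 707 [ 620.52971919 -214.62321017  144.7598384 ]
```

View pics/tb2.png

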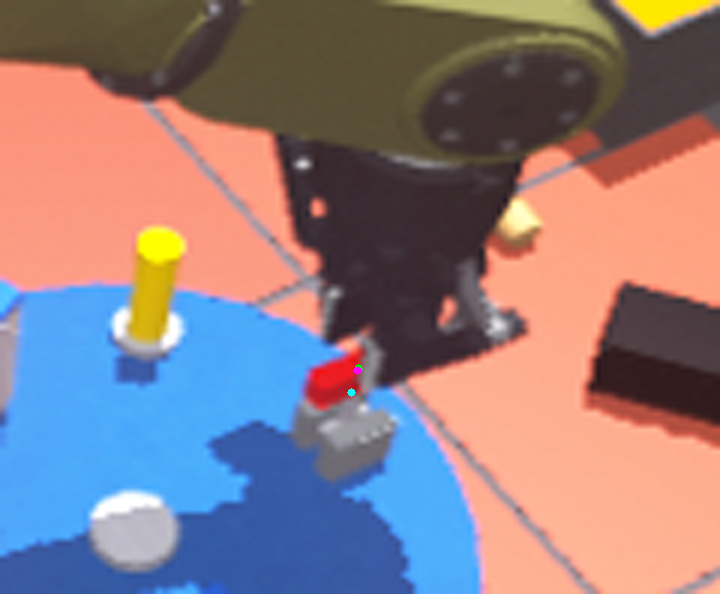

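```bash
python3 - <<'E'
from deck import *
for w in (12,8,5,0):
    bot.move_gripper(w,60); s=bot.read_state(); print(w,s["grip_width"],s["grip_force"],s["ft_force"])
b=np.array([613.,-212.,106.])
bot.servo_line(b+[0,0,6],speed=20); s=bot.read_state(); print(s["ee_pos"],s["ft_force"],s["grip_width"])
cv2.imwrite("pics/tb3.png",cam("wrist")["image"][150:400,120:520])
E
```

```text
12 12.05791778366411 0.0 [-0.25825404 -0.04956785 -0.0523234 ]
8 8.21872508017922 0.0 [ 0.06600562 -0.68800016  0.51200854]
5 5.002326733145065 0.0 [-0.0733515   0.43683939  0.62392681]
0 -0.15783914817853592 0.0 [-0.41399584 -0.33431679 -0.30185228]
[ 613.03315286 -212.02843313  112.17061819] [-0.46022681 -0.44693548 -0.00316604] 0.2954019481492449
```

View pics/tb3.png

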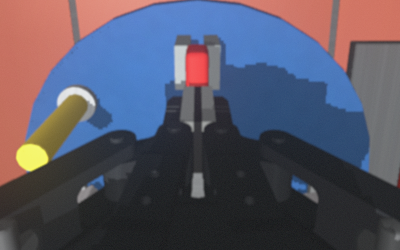

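```bash
python3 - <<'E'
from deck import *
c=cam("wrist"); print(bot.read_state()["ee_pos"])
for x in (602,613,624):
  for z in (93,103,113,123,133): print(x,z,proj(c,[x,-212,z])[0].round())
d=c["depth"]; v,u=np.mgrid[:400,:640]
Q=np.stack([(u-c["cx"])/c["f"]*d,(v-c["cy"])/c["f"]*d,d],-1)@c["R"].T+c["o"]
for vv in range(180,330,6): print(vv,[Q[vv,uu].round(0) for uu in (310,327)],c["image"][vv,310])
E
```

```text
[ 612.95995469 -211.99875984  111.92356739]
602 93 [317. 249.]
602 103 [317. 257.]
602 113 [317. 265.]
602 123 [317. 275.]
602 133 [317. 286.]
613 93 [317. 231.]
613 103 [317. 238.]
613 113 [317. 246.]
613 123 [317. 255.]
613 133 [317. 264.]
624 93 [317. 213.]
624 103 [317. 219.]
624 113 [316. 226.]
624 123 [316. 234.]
624 133 [316. 242.]
180 [array([ 632., -207.,   41.]), array([ 632., -219.,   42.])] [205 133  85]
186 [array([ 629., -207.,   46.]), array([ 628., -219.,   45.])] [136 104  92]
192 [array([ 628., -208.,   62.]), array([ 628., -219.,   62.])] [105  90  85]
198 [array([ 636., -209.,  103.]), array([ 634., -218.,   98.])] [ 65  53 136]
204 [array([ 636., -209.,  113.]), array([ 635., -218.,  111.])] [ 77  70 229]
210 [array([ 633., -209.,  114.]), array([ 632., -217.,  113.])] [ 92  91 245]
216 [array([ 629., -209.,  113.]), array([ 629., -217.,  113.])] [ 89  89 245]
222 [array([ 627., -209.,  114.]), array([ 626., -217.,  113.])] [ 86  86 245]
228 [array([ 623., -209.,  114.]), array([ 623., -217.,  113.])] [ 88  86 245]
234 [array([ 620., -209.,  114.]), array([ 619.,
[... 491 characters left out ...]
[110 108 107]
276 [array([ 625., -210.,  165.]), array([ 625., -216.,  165.])] [107 105 104]
282 [array([ 625., -210.,  168.]), array([ 625., -216.,  168.])] [51 42 42]
288 [array([ 624., -210.,  170.]), array([ 624., -216.,  171.])] [47 40 40]
294 [array([ 623., -210.,  173.]), array([ 625., -216.,  176.])] [42 36 35]
300 [array([ 621., -210.,  173.]), array([ 624., -215.,  178.])] [45 40 37]
306 [array([ 616., -210.,  169.]), array([ 622., -215.,  178.])] [46 41 41]
312 [array([ 614., -210.,  169.]), array([ 615., -216.,  170.])] [47 43 41]
318 [array([ 612., -210.,  169.]), array([ 613., -216.,  171.])] [42 38 37]
324 [array([ 610., -210.,  170.]), array([ 610., -215.,  171.])] [43 40 39]
```

The wrist depth at the closed fingers puts their front face at x = 624 between z = 130 and z = 168, with the TCP at 112. So the fingertips really stand about 18 mm behind the TCP, not 19 mm ahead of it, and they closed above the bar. I'll trust the measurement and go down to TCP z ≈ 74.

```bash
cat > twist.py <<'E'
from deck import *
np.set_printoptions(precision=3,suppress=True)
b=np.array([613.,-212.,74.])
Rt=lambda tw: R2q(tool(0,H0-tw,1))
bot.servo_line(b+[0,0,80],Rt(0),speed=120); bot.move_gripper(35,60)
print(bot.servo_line(b+[0,0,30],Rt(0),speed=100),bot.servo_line(b,Rt(0),speed=40,until_force=10),bot.read_state()["ee_pos"])
bot.move_gripper(3,60); s=bot.read_state(); print(s["grip_width"],s["grip_force"],s["ft_force"])
if s["grip_width"]>7:
    bot.servo_line(b+[0,0,14.5],Rt(0),speed=20); s=bot.read_state(); print(s["ee_pos"],s["ft_force"])
    if s["ft_force"][2]<-3:
        for tw in np.linspace(.2,1.12,6): bot.servo_line(b+[0,0,14.5],Rt(tw),speed=20)
        s=bot.read_state(); print(s["ee_pos"],s["ft_force"],s["moment"],s["grip_width"])
        bot.servo_line(b+[0,0,11],Rt(1.12),speed=20); bot.move_gripper(35); bot.servo_line(b+[0,0,120],Rt(1.12),speed=120)
        deck("deck3.png",(540,-207,330))
print(bot.read_state()["clock"])
E
python3 twist.py
```

```text
False False [ 613.129 -212.049   74.261]
10.5692520847819 59.47209656238556 [0.135 1.608 2.777]
[ 612.875 -211.932   88.271] [ 3.815  0.95  -9.922]
[ 613.025 -211.997   88.492] [ 3.008  2.222 -9.635] [ 0.378 -0.455 -0.001] 11.140988941548143
px [318. 266.] z 134.5 circ [ 413.6 -208.1   27.7] rect [ 413.8 -207.7] [40.8 40.4] 12.1 bgr [196. 134. 103.]
px [397. 219.] z 134.7 circ [ 477.4 -303.7   27.4] rect [ 477.1 -303.5] [40.3 40.1] 7.0 bgr [141.  93.  73.]
px [243. 215.] z 134.9 circ [ 482.2 -117.6   27.6] rect [ 482.5 -117.5] [40.2 40.2] 26.5 bgr [218. 152. 118.]
px [244. 134.] z 114.8 circ [ 578.6 -121.9    8.8] rect [ 578.7 -122. ] [17.2 16.4] 45.7 bgr [128. 240. 241.]
px [322. 103.] z 124.3 circ [ 614.8 -211.7   22.8] rect [ 613.1 -212.5] [11.9 45.5] 24.6 bgr [ 98.  93. 234.]
74.4917
```

The plunger is out: bar top at 124 mm (+10) and twisted. Now I grip the post and swing the deck.

```bash
cat > swing.py <<'E'
from deck import *
np.set_printoptions(precision=3,suppress=True)
C=np.array([514.,-210.3]); v=np.array([578.5,-121.8])-C; r=np.hypot(*v); a0=np.arctan2(v[1],v[0]); print(r,np.degrees(a0))
def pose(th,z): a=a0+th; return np.array([C[0]+r*np.cos(a),C[1]+r*np.sin(a),z]),R2q(tool(0,a,1))
print(bot.ik(*pose(0,80)),bot.ik(*pose(1.575,80)))
bot.move_gripper(40,40); bot.move_to(*pose(0,170)); print(bot.servo_line(pose(0,80)[0],speed=80,until_force=10))
bot.move_gripper(8,40); s=bot.read_state(); print(s["grip_width"],s["ft_force"])
if s["grip_width"]>12:
    for th in np.linspace(0,1.576,13)[1:]:
        p,q=pose(th,80); h=bot.servo_line(p,q,speed=60,until_force=30); s=bot.read_state()
        f=s["ft_force"]; print(round(th,2),h,f,np.hypot(*(s["ee_pos"]-p)[:2]).round(2))
        if h: break
    if not h:
        bot.move_gripper(40); bot.servo_line(pose(1.576,190)[0],speed=120)
        deck("deck4.png",(540,-180,330))
print(bot.read_state()["clock"])
E
python3 swing.py
```

```text
109.51027349066389 53.91492695714788
[-0.269  0.537  1.534 -0.     1.07   0.36 ] [-0.413  0.262  1.936 -0.     0.943 -1.358]
False
16.50475016941353 [-2.491 -0.492  6.287]
0.13 False [-0.962  2.203  6.299] 0.2
0.26 False [-2.376  2.712  6.892] 0.26
0.39 False [-1.983  3.498  5.685] 0.35
0.53 False [-1.316  4.739  7.415] 0.41
0.66 False [-2.44   5.264  7.758] 0.49
0.79 False [-3.241  5.851  7.613] 0.56
0.92 False [-3.808  6.116  9.483] 0.62
1.05 False [-6.405  6.94  10.942] 0.69
1.18 False [-6.277  7.623 12.262] 0.71
1.31 False [-7.698  6.382 13.639] 0.73
1.44 False [-9.269  6.259 12.754] 0.76
1.58 False [-10.02    5.164  13.991] 0.76
px [291. 255.] z 114.5 circ [ 424.5 -146.4    8.9] rect [ 424.7 -146.3] [16.5 16.6] 42.5 bgr [113. 240. 241.]
px [353. 257.] z 133.3 circ [ 416.6 -230.7   20.5] rect [ 416. -224.] [41.1 14. ] 5.2 bgr [153.  90.  63.]
px [258. 189.] z 124.1 circ [ 513.9 -109.2   22.9] rect [ 514.4 -110.2] [45.9 12.4] 25.5 bgr [ 92.  85. 235.]
px [427. 191.] z 134.5 circ [ 512.9 -309.2   27. ] rect [ 512.3 -309.5] [40.3 40.3] 13.6 bgr [212. 140.  98.]
px [377. 108.] z 137.2 circ [ 607.5 -244.5   26. ] rect [ 607.1 -244.7] [38.7 38.9] 8.0 bgr [205. 164. 135.]
85.4417
```

The deck is at about 90.5° by the post and T-bar, and the bowls are still on their pegs. Now I twist the plunger back.

```bash
cat > back.py <<'E'
from deck import *
np.set_printoptions(precision=3,suppress=True)
b=np.array([514.3,-110.1,74.]); a1=np.radians(25.3)
Rt=lambda a: R2q(tool(0,a,1))
aE=np.radians(89)
print(bot.ik(b+[0,0,10],Rt(a1)),bot.ik(b,Rt(aE)))
bot.move_gripper(35,60); bot.move_to(b+[0,0,100],Rt(a1)); print(bot.servo_line(b+[0,0,10],Rt(a1),speed=70,until_force=10))
bot.move_gripper(3,60); s=bot.read_state(); print(s["grip_width"],s["ft_force"])
if s["grip_width"]>7:
    bot.servo_line(b+[0,0,14],Rt(a1),speed=20); print(bot.read_state()["ft_force"])
    for a in np.linspace(a1,aE,7)[1:]: bot.servo_line(b+[0,0,14],Rt(a),speed=20)
    s=bot.read_state(); print(s["ee_pos"],s["ft_force"],s["moment"])
    print(bot.servo_line(b+[0,0,1],Rt(aE),speed=20,until_force=15)); s=bot.read_state(); print(s["ee_pos"],s["ft_force"])
    bot.move_gripper(35); bot.servo_line(b+[0,0,130],Rt(aE),speed=120)
    deck("deck5.png",(540,-180,380))
print(bot.read_state()["clock"])
E
python3 back.py
```

```text
[-0.281  0.405  1.725 -0.     1.011  0.849] [-0.281  0.42   1.731 -0.     0.99  -0.263]
False
10.842696118412158 [-2.595  1.85   4.134]
[ 1.692  0.372 -9.012]
[ 514.282 -110.092   88.003] [-1.484  0.958 -8.679] [0.05  0.136 0.032]
False
[ 514.354 -110.096   75.061] [-1.306  0.246 -8.207]
px [294. 239.] z 114.7 circ [ 424.2 -146.5    8.7] rect [ 423.9 -146.2] [15.7 16.4] 89.6 bgr [113. 241. 242.]
px [357. 237.] z 133.2 circ [ 425.7 -239.6   23.7] rect [ 426.5 -239.6] [28.6 40.1] 28.6 bgr [139.  85.  63.]
px [266. 179.] z 114.8 circ [ 514.2 -110.2   22.5] rect [ 514.  -110.2] [44.5 11.8] 89.6 bgr [ 98.  90. 232.]
px [415. 182.] z 134.9 circ [ 512.5 -309.6   27.1] rect [ 512.8 -309.3] [40.2 40.1] 14.0 bgr [211. 138.  99.]
px [370. 108.] z 137.2 circ [ 607.2 -244.5   26.5] rect [ 607.3 -244.6] [39.1 38.5] 7.9 bgr [204. 160. 132.]
94.2333
```

View pics/deck5.png

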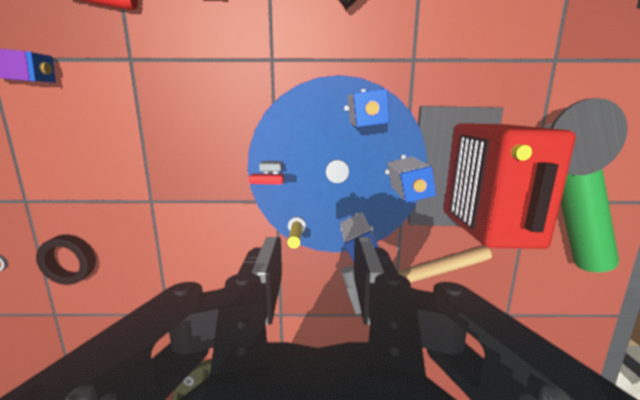

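The T-bar top is back at 114.8 mm and in line at (267,179), so the plunger is in. The deck is at the quarter turn with three bowls upright, and the gripper is clear. I'm handing it in.

```bash
python3 -c "
from rig import bot
print(bot.finish_job())"
```

```text
the job is handed in; nothing more can be done
None
```

I handed the job in at about 94 s of the allowed 208 s: all three bowls are upside down on the pegs, the deck is at the drying position, and the last wrist-camera look showed the plunger dropped in. `finish_job()` returned no verdict, so I don't know how it was judged.

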